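# Wind the measuring carriage on by one screw pitch and record the reading

### The job

Push the measuring bench's handwheel round clockwise (seen from above) by its upright red handle through exactly one full turn, so that the handle stands just where it started, then press the green button all the way down and let it come back up, to record the reading. Only push with the fingertips, gently, and do not lift anything: the red button must not be pressed, the green one not before the turn is made, and the brown roll, steel stacks, tin, weight and screwdriver stay where they are.

Things in the scene. Friction and masses are not known exactly. Their poses are not given: they have to be found in the camera images.
- wheel (a joint): angle of the handwheel in rad, growing clockwise seen from above, 2 pi a turn. At 0 the handle stands on the -x side of the bench's frame; at the start it may read anything from -2.5 to 2.5. It turns freely both ways, stays where it is left, and takes about 3 to 4 N along the rim at the handle, a little more when fast.
- wheel_hub (a point): centre of the handwheel, on its upright axis, 95 mm above the table. The wheel lies level: a black round rim 140 mm across at its centreline and 18 mm thick (its top 104 mm above the table), three spokes and an aluminium hub 40 mm across, at most 107 mm above the table.
- wheel_handle (a point): top centre of the upright red handle at the end of one spoke: a fixed pin 22 mm in diameter, 70 mm from the wheel's axis, its top 157 mm above the table, its red part 50 mm tall; below it an aluminium boss 26 mm across up to 107 mm above the table. Its place travels round the wheel's axis as the wheel turns.
- bench: the measuring bench, fixed to the table: a dark base plate 150 x 560 x 18 mm with a blue gear box under the handwheel; origin on the wheel's axis at table height. Its +y axis runs along the lead screw; the plate reaches from y = -80 to 480 mm. A carriage whose middle lies about 270 mm along +y, its top 152 mm above the table, moves 5 mm on per turn by itself.
- record (a joint): travel of the green button in m: 0 up, 0.006 fully down; its spring takes about 1.5 N to start and 5 N fully down.
- record_top (a point): middle of the top face of the green button, 34 mm in diameter, 62 mm above the table, pressed straight down; it sits in a black ring 50 mm across (top 52 mm above the table) on a fixed white box 70 x 70 x 40 mm.
- clear (a joint): travel of the red button in m, 0 up to 0.006 fully down: leave it alone.
- clear_top (a point): middle of the top face of the red button, which looks like the green one but for its colour and stands on a white box of its own. The two boxes may change places.
- roll: roll of specimens in brown paper lying on the table, 60 mm in diameter, 200 mm long along its x axis; origin under its middle; leave alone.
- stack_a: upright stack of steel discs, 48 mm in diameter, 100 mm tall, origin at the centre of its foot; leave alone.
- stack_b: a second such stack; leave alone.
- tin: brass-coloured tin with a pale lid, 52 mm in diameter, 45 mm tall, beside the bench's far side; origin at the centre of its foot; leave alone.
- weight: brass weight, 36 mm in diameter, 50 mm tall, beside the bench's near side; origin at the centre of its foot; leave alone.
- screwdriver: red-handled screwdriver lying on the table, about 200 mm long; origin under its middle; leave alone.
Things that resemble listed ones, but are neither listed nor needed, are in the scene too. What is shaped like the part that bears record but blue or turquoise is not meant.

How it is judged:
By the outcome, as a careful person would: the job done as asked, in the order asked, and still so for the second after the job is handed in, with the robot touching nothing.
It also fails if it takes over 64 s, if anything falls off the work surface, if the arm or the gripper's body presses on something with over 40 N, if the wrist force passes 120 N, or if a joint passes its speed limit or range.

### The arm

A 6-joint arm with a two-finger parallel gripper is mounted at the origin on the work surface. World frame = base frame: x ahead of the robot, y to its left, z up, the work surface at z = 0. Lengths are in m, angles in rad, forces in N, time in s.
With the tool pointing down it reaches from about 0.35 to 0.925 m from the base axis. Payload 6.4 kg.
Tool frame: the origin (TCP) lies on the mounting face of the last link; the fingertips stand 173 mm ahead of it and the grasp point (between the pads) lies bot.grip_depth ahead of it (bot.grip_depth is the distance from the TCP to the grasp point, in m); z points along the fingers, y is the line along which they close (so a half turn about z gives the same grasp; the last joint's range is limited). The gripper opens to 85 mm and grips with 20 to 120 N. Pads are 22 mm wide; open, the fingers measure 114 mm over their backs; the gripper's body (76 mm by 85 mm) begins 54 mm behind the grasp point. The pads swing forward as they close: fully open they stand 13 mm farther back than shut.
Start: joints at [1.083, 0.245, 1.558, -0, 1.339, -0.174], TCP at [0.201, 0.618, 0.405] pointing down, gripper open.
Joint ranges: [-3.13, 3.13], [-1.02, 2.26], [0.13, 2.54], [-0.95, 4.09], [0.21, 2.88], [-2.74, 2.74]. Speed limits (rad/s): [2.57, 2.57, 3.14, 3.14, 3.14, 3.14].

### API

Orientations are given as a unit quaternion [w, x, y, z].
In Python, from bench import bot, eyes, nets gives the robot as it stands.
- The arm moves only by the tool send_rows, never from a script. Its argument "commands" is text: rows parted by semicolons, each of 5 numbers parted by spaces: the gripper's target within -1 to 1 (fully open at 1, half-way at 0, shut at -1), then the shift along the tool's x, y, z in mm, then the turn about the tool's z in degrees. A call has 1 to 10 rows; each row is the pose to reach, as a shift and turn from the pose commanded when the call began, along the tool's axes at that moment; what a row does not reach only later rows make up. A row lasts 1/8 s, in which the tool goes at most 62.5 mm and 10.7 degrees, less where a joint would pass 70% of its speed; a pose out of reach is approached as far as the arm can. A call with a gripper value outside its range is refused whole. The fingers move at their own pace and stop on an object; "newtons" is the grip in N (left out, the last holds). Time passes only in rows, so rows that repeat a pose let the fingers close. It gives the time, the measured TCP pose, the force, the opening and the grip force at its end, in the units of the state.
- bot.observe(): the state, without advancing time (a new reading comes with each control period).
- eyes.get_image(name): name is "scene" or "top" or "wrist"; returns a dict with "pixels" (384x512x3 uint8, red, green, blue), "fov_y" (degrees; the focal length in pixels is half the picture's height over the tangent of half this angle, whatever the lens; pixels are square), "cx", "cy" (the principal point, pixels), "dist_coeffs" ([k1, k2, p1, p2, k3] as OpenCV has them; the pictures are not rectified), "T" (4x4, takes a point from camera to world coordinates). Camera axes: x right, y down, z forward; pixel columns grow to the right and rows downward; lengths in m; the calibration is good to about 2 mm. A picture is of the moment at which its call begins. There is no depth.
- bot.close_job(): hands the job in; it is judged then, once.
Trained networks look in a picture, given as the dict that the camera call returned (one of the last four; its "shot" number tells which), for a name from the list of things; names that differ only in an ending like _2 or _b are one class to them, and where a whole thing is asked for, a point or a joint stands for the part that bears it (a point fixed in the world has none). Each returns a list of dicts, best first, with "score" (0 to 1); they miss things now and then, are a little off and sometimes report something else, mostly with a low value. They report only what shows in the picture. A call takes as long as a camera call. They do not tell look-alikes from the thing itself.
- nets.outline_of(picture, label): "region" (384x512 bool, what is visible of it) and "extent" ([left, top, right, bottom] in pixels, round what is visible of it).
The state is a dict: "clock": time; "joints": joint angles; "dq": joint speeds; "tau": joint torques, N m; "ee_pos": TCP position; "tcp_rot": TCP orientation; "contact_force": force on the tool from outside, world axes, zero at the start; "ft_torque": the same for the moment, N m; "finger_gap": opening from 0.0 (shut) to 1.0 (fully open); "grip_force": force on a finger pad.
Only numpy, scipy, OpenCV 4.12 (cv2) and the standard library are available. Lean on these libraries where they do the work, as an engineer would, in place of code of your own. Each camera call takes 0.05 s, during which the arm holds its last target. There are 200 camera calls.

## Working session

There is one attempt and no reset: what is moved stays moved. The work goes in short steps, Python scripts to look and compute and a tool call to move; the robot and the scene stay as the last step left them, time stands still between calls to the robot, and variables do not carry over. Pictures are saved under pics/ and viewed, at most 10 in all, crops included, and the job is handed in when it is done.

Besides the shell and the picture viewer there is one more tool, called after "Call:" as name(argument=value, ...) on one line, values as JSON. send_rows: Moves the arm, as the interface text tells. Its arguments: {"type":"object","properties":{"commands":{"type":"string"},"newtons":{"type":"number"}},"required":["commands"]}

```bash
ls; mkdir -p pics; python3 - <<'E'
from bench import bot,eyes,nets
import cv2,numpy as np
print(bot.observe(),bot.grip_depth)
ims=[]
for n in ("scene","top"):
    p=eyes.get_image(n); print(n,p["fov_y"],p["cx"],p["cy"],p["dist_coeffs"],np.round(p["T"],4).tolist())
    cv2.imwrite(f"pics/{n}0.png",p["pixels"][:,:,::-1])
    for l in ["wheel","wheel_handle","bench","record","clear","roll","stack_a","tin","weight","screwdriver"]:
        print(l,[(round(d["score"],2),[int(v) for v in d["extent"]]) for d in nets.outline_of(p,l)[:4]])
E
```

```text
pics
{'clock': 0.0, 'joints': array([ 1.08292452e+00,  2.45823827e-01,  1.55903210e+00, -2.49105123e-05,
        1.33870207e+00, -1.74129728e-01]), 'dq': array([ 0.00056437,  0.00062562,  0.00036608,  0.00109437,  0.00177924,
       -0.00081904]), 'tau': array([-9.43829473e-04, -4.29519367e+01, -3.26129293e+01, -2.36065089e-04,
        5.47985168e-03,  8.83444102e-06]), 'ee_pos': array([0.20050784, 0.61805855, 0.40356403]), 'tcp_rot': array([-3.07897748e-04,  1.56225520e-01,  9.87720923e-01, -9.33269096e-04]), 'contact_force': array([-0.45290065,  0.18891482, -0.30905914]), 'ft_torque': array([-0.01565476, -0.03085298,  0.03515473]), 'grip_force': 0.0, 'finger_gap': 0.9977941722406605} 0.1547
scene 55.31658947342292 252.20247177286956 193.03533483942212 [-0.06423693  0.          0.          0.          0.        ] [[-0.1854, 0.8033, -0.566, 1.1146], [0.9826, 0.1469, -0.1134, 0.0831], [-0.008, -0.5772, -0.8166, 0.9669], [0.0, 0.0, 0.0, 1.0]]
wheel [(0.56, [250, 185, 307, 239])]
wheel_handle [(0.97, [249, 184, 309, 238])]
bench [(0.73, [250, 186, 445, 255])]
record [(0.67, [167, 212, 1
[... 440 characters left out ...]
.        ] [[0.1206, -0.9723, 0.2001, 0.3066], [-0.9927, -0.1191, 0.0198, -0.0356], [0.0046, -0.201, -0.9796, 1.0803], [0.0, 0.0, 0.0, 1.0]]
wheel [(0.94, [210, 139, 263, 194])]
wheel_handle [(0.79, [209, 142, 264, 191])]
bench [(0.92, [83, 139, 265, 206]), (0.17, [337, 162, 346, 171])]
record [(0.69, [211, 140, 264, 193]), (0.67, [277, 209, 290, 218]), (0.42, [348, 121, 363, 135])]
clear [(0.47, [326, 210, 336, 222])]
roll [(0.73, [300, 91, 324, 159])]
stack_a [(0.97, [371, 150, 397, 174]), (0.86, [366, 199, 392, 217])]
tin [(0.62, [188, 129, 202, 151]), (0.27, [303, 91, 324, 156])]
weight [(0.56, [366, 197, 392, 218]), (0.4, [192, 210, 204, 221])]
screwdriver [(0.86, [122, 231, 135, 295])]
```

```bash
python3 - <<'E'
import cv2
a=cv2.imread("pics/scene0.png")[130:330,90:400]; b=cv2.imread("pics/top0.png")[70:250,150:420]
cv2.imwrite("pics/c1.png",cv2.resize(a,(800,516),interpolation=cv2.INTER_CUBIC))
cv2.imwrite("pics/c2.png",cv2.resize(b,(800,533),interpolation=cv2.INTER_CUBIC))
E
```

```text
(no output)
```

View pics/c1.png

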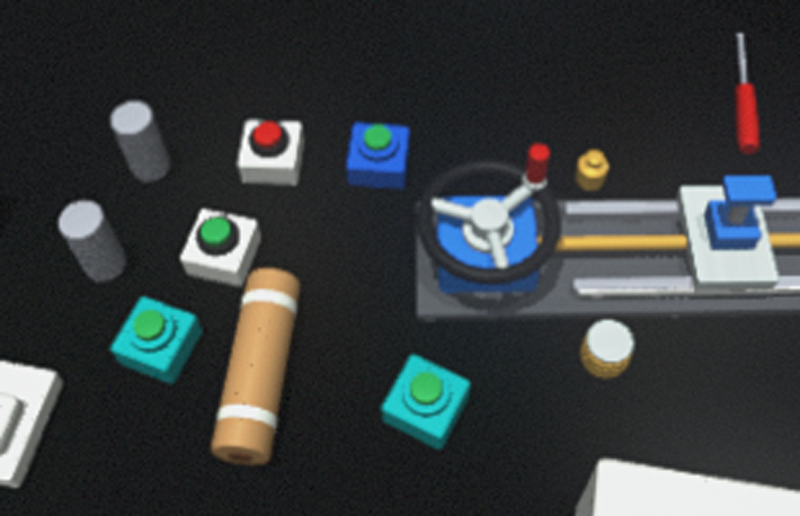

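View pics/c2.png

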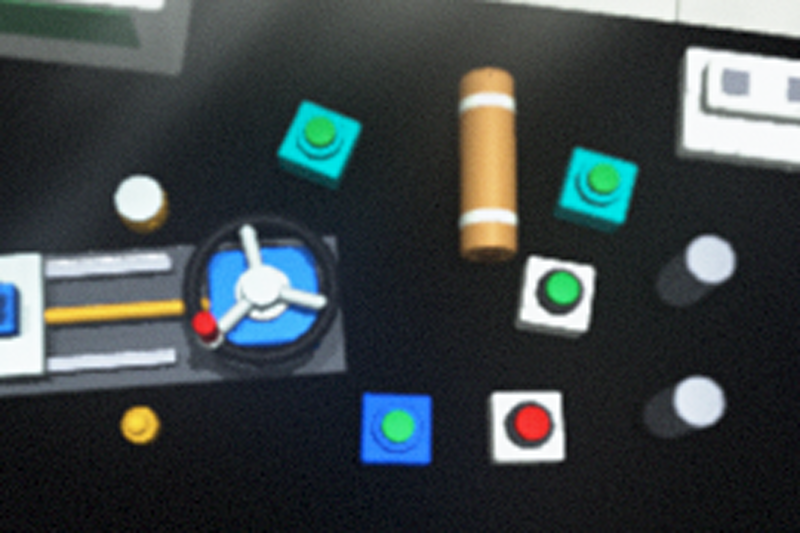

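The crops show one green button on a white box at about (173,220) in scene and (340,167) in top. The look-alikes are a green button on a blue box at scene (236,183) and two on turquoise boxes at scene (148,256) and (255,281). The red button is on its own white box, at scene (193,182). The handle is at scene (298,188) and top (219,178). I'll use the green button on the white box.

```bash
cat > h.py <<'E'
from bench import bot,eyes,nets
import cv2,numpy as np
def cam(p):
    f=192/np.tan(np.radians(p["fov_y"]/2)); return np.array([[f,0,p["cx"]],[0,f,p["cy"]],[0,0,1]])
def ray(p,uv,z):
    q=cv2.undistortPoints(np.array([[uv]],float),cam(p),np.array(p["dist_coeffs"]))[0,0]
    T=np.array(p["T"]); d=T[:3,:3]@[q[0],q[1],1]; return T[:3,3]+d*(z-T[2,3])/d[2]
def proj(p,X):
    T=np.linalg.inv(np.array(p["T"])); r=cv2.Rodrigues(T[:3,:3])[0]
    return cv2.projectPoints(np.atleast_2d(np.array(X,float)),r,T[:3,3],cam(p),np.array(p["dist_coeffs"]))[0][:,0]
def blobs(p,col):
    h=cv2.cvtColor(p["pixels"],cv2.COLOR_RGB2HSV); H,S,V=cv2.split(h)
    m={"red":((H<8)|(H>172))&(S>150)&(V>70),"green":(H>50)&(H<75)&(S>120)&(V>60),"white":(S<40)&(V>150)}[col]
    n,l,s,c=cv2.connectedComponentsWithStats(m.astype(np.uint8))
    return [(np.round(c[i],1).tolist(),s[i].tolist(),l==i) for i in range(1,n) if s[i,4]>12]
E
python3 - <<'E'
from h import *
for n in ("scene","top"):
    p=eyes.get_image(n)
    for c in ("red","green"):
        for uv,s,_ in blobs(p,c): print(n,c,uv,s,[np.round(ray(p,uv,z)[:2],3).tolist() for z in (.062,.132,.157)])
    r=max(nets.outline_of(p,"wheel"),key=lambda d:d["score"])
    # rim outer fit: hull of region -> world points at z=.095 -> circle
    pts=cv2.convexHull(np.argwhere(r["region"])[:,::-1].astype(np.int32))[:,0]
    W=np.array([ray(p,u,.095)[:2] for u in pts])
    from scipy.optimize import least_squares
    f=least_squares(lambda v:np.hypot(*(W-v).T)-.079,W.mean(0),loss="soft_l1",f_scale=.003)
    print("hub",f.x,np.abs(f.fun).mean())
    b=nets.outline_of(p,"bench")[0]["region"]; W=np.array([ray(p,u,.015)[:2] for u in np.argwhere(b)[:,::-1]])
    print("bench dir",np.linalg.svd(W-W.mean(0),full_matrices=False)[2][0])
# joint/yaw check
o=bot.observe(); print(o["clock"])
E
```

```text
scene red [438.0, 5.4] [421, 0, 35, 13, 364] [[-0.805, 0.656], [-0.656, 0.612], [-0.603, 0.596]]
scene red [476.5, 151.7] [450, 123, 55, 57, 2367] [[0.184, 0.668], [0.256, 0.622], [0.282, 0.606]]
scene red [379.0, 175.1] [375, 162, 9, 27, 212] [[0.348, 0.337], [0.407, 0.318], [0.428, 0.311]]
scene red [193.2, 181.6] [188, 177, 11, 10, 85] [[0.478, -0.231], [0.527, -0.207], [0.544, -0.198]]
scene red [298.0, 191.7] [295, 185, 8, 15, 94] [[0.457, 0.093], [0.508, 0.092], [0.526, 0.092]]
scene green [235.8, 182.9] [232, 178, 9, 10, 62] [[0.459, -0.1], [0.51, -0.085], [0.528, -0.08]]
scene green [173.1, 219.2] [168, 214, 12, 11, 99] [[0.62, -0.251], [0.658, -0.225], [0.672, -0.216]]
scene green [147.4, 255.6] [142, 251, 12, 11, 96] [[0.744, -0.285], [0.772, -0.256], [0.783, -0.246]]
scene green [254.7, 280.0] [249, 275, 12, 11, 105] [[0.758, 0.015], [0.786, 0.02], [0.796, 0.022]]
hub [0.56668849 0.05092371] 0.004604608565073535
bench dir [-0.17391324  0.98476098]
top red [218.5, 179.1] [215, 175, 8, 9, 55] [[0.532, 0.105], [0.516, 0.095], [0.511, 0.092]]
top red [329.0, 212.5] [323, 207, 13, 12, 111] [[0.472, -0.232], [0.46, -0.218], [0.456, -0.214]]
top red [128.8, 245.4] [123, 229, 13, 35, 316] [[0.306, 0.334], [0.306, 0.309], [0.306, 0.3]]
top red [13.7, 279.8] [0, 251, 43, 70, 1697] [[0.167, 0.647], [0.177, 0.6], [0.18, 0.583]]
top green [257.6, 114.2] [253, 110, 10, 9, 67] [[0.752, 0.014], [0.722, 0.01], [0.711, 0.009]]
top green [353.1, 130.0] [349, 126, 9, 9, 67] [[0.737, -0.286], [0.708, -0.269], [0.697, -0.263]]
top green [339.3, 167.0] [334, 162, 12, 11, 107] [[0.614, -0.252], [0.592, -0.237], [0.585, -0.232]]
top green [283.7, 213.6] [279, 209, 10, 10, 70] [[0.452, -0.1], [0.442, -0.095], [0.439, -0.094]]
hub [0.56861716 0.04915684] 0.0004607276548636113
bench dir [ 0.20760555 -0.97821262]
1.4
```

```bash
cat >> h.py <<'E'
from scipy.spatial.transform import Rotation as R
def to(P,psi_deg):
    """shift mm in present tool axes and turn to reach world P with tool x at psi"""
    o=bot.observe(); r=R.from_quat(o["tcp_rot"],scalar_first=True).as_matrix()
    p0=np.degrees(np.arctan2(r[1,0],r[0,0])); t=(p0-psi_deg+180)%360-180
    return np.round(r.T@(np.array(P)-o["ee_pos"])*1000,1), round(t,1), round(p0,1)
E
python3 - <<'E'
from h import *
print(to([.511,.0925,.40],143.3))
E
```

```text
(array([-457.5, -404.3,    4.7]), np.float64(18.7), np.float64(162.0))
```

Call:
send_rows(commands="-0.2 -38 -34 0 2; -0.2 -76 -67 0 4; -0.2 -114 -101 0 6; -0.2 -152 -135 0 8; -0.2 -190 -168 0 10; -0.2 -228 -202 0 12; -0.2 -266 -236 0 14; -0.2 -304 -269 0 16; -0.2 -342 -303 0 18; -0.2 -380 -336 0 18.7", newtons=20)

```text
clock: 2.65
ee_pos: [0.4589, 0.1798, 0.405]
tcp_rot: [0.0, 0.315, 0.949, 0.0]
contact_force: [0.7, -0.5, -0.3]
finger_gap: 0.405
grip_force: 0.0
```

```bash
python3 - <<'E'
from h import *
o=bot.observe();print(o["clock"],o["ee_pos"],o["joints"],o["finger_gap"],to([.511,.0925,.40],143.3))
p=eyes.get_image("wrist");cv2.imwrite("pics/w1.png",p["pixels"][:,:,::-1])
for uv,s,_ in blobs(p,"red"): print(uv,s,ray(p,uv,.132),ray(p,uv,.157))
for d in nets.outline_of(p,"wheel")[:2]: print(d["score"],d["extent"])
print(proj(p,[.568,.05,.107]),proj(p,[.511,.0925,.157]))
E
```

```text
2.65 [0.45891427 0.17984059 0.40503366] [ 1.42996108e-01 -1.32254580e-01  1.95105991e+00  7.01759799e-05
  1.32189637e+00 -7.87083622e-01] 0.40515123257270147 (array([-94. , -38.9,   5.1]), np.float64(-0.0), np.float64(143.3))
[217.2, 308.2] [205, 279, 22, 52, 487] [0.52073092 0.08969934 0.132     ] [0.50887668 0.10297501 0.157     ]
0.6 [142.1, 267.1, 296.8, 359.3]
[[219.07813938 347.03916711]] [[208.21954175 317.07288598]]
```

View pics/w1.png

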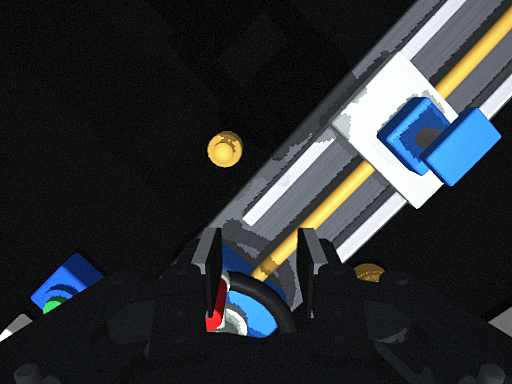

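The wrist picture shows the handle at about (217,305), partly hidden by the left finger, with the carriage at upper right. I'm moving to hover over the handle and look again.

Call:
send_rows(commands="-0.2 -31 -13 0 0; -0.2 -63 -26 0 0; -0.2 -94 -39 0 0; -0.2 -94 -39 20 0; -0.2 -94 -39 50 0; -0.2 -94 -39 50 0")

```text
clock: 3.5
ee_pos: [0.5095, 0.0944, 0.3524]
tcp_rot: [-0.003, 0.314, 0.949, -0.001]
contact_force: [0.1, 0.0, -0.0]
finger_gap: 0.399
grip_force: 0.0
```

```bash
python3 - <<'E'
from h import *
o=bot.observe();print(o["clock"],o["ee_pos"],o["joints"],o["finger_gap"],to([.511,.0925,.29],143.3))
p=eyes.get_image("wrist");cv2.imwrite("pics/w2.png",p["pixels"][:,:,::-1])
for uv,s,_ in blobs(p,"red"): print(uv,s,ray(p,uv,.132),ray(p,uv,.157))
print(proj(p,[.568,.05,.107]),proj(p,[.511,.0925,.157]))
E
```

```text
3.5 [0.50945822 0.09442128 0.35235525] [-3.58365333e-02 -9.41365949e-03  1.93588768e+00  1.83988016e-04
  1.22064795e+00 -9.66977284e-01] 0.3992760280217483 (array([-2.7, -0.4, 62.3]), np.float64(0.0), np.float64(143.3))
[258.8, 228.2] [240, 195, 39, 59, 1517] [0.51608744 0.08763223 0.132     ] [0.5082016  0.09358339 0.157     ]
[[259.98316291 297.6903622 ]] [[260.32889281 233.35577437]]
```

View pics/w2.png

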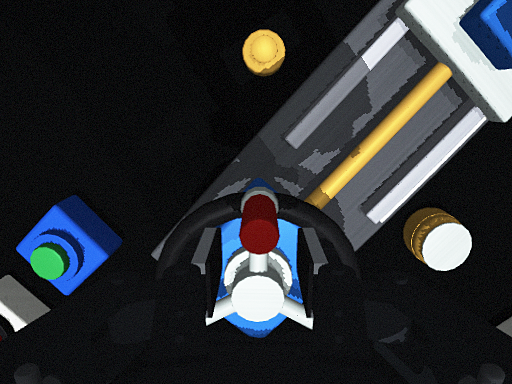

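The wrist view shows the red handle centred between the fingers, its top at about (261,237), and the hub at (257,298), as predicted. The fingers are clear on both sides. Next I go down astride it and start the arc.

Call:
send_rows(commands="-0.2 0 0 15 0; -0.2 0 0 30 0; -0.2 0 0 45 0; -0.2 0 0 58 0; -0.2 0 0 66 0; -0.2 0 0 66 0")

```text
clock: 4.3
ee_pos: [0.5103, 0.0939, 0.2879]
tcp_rot: [-0.001, 0.315, 0.949, -0.0]
contact_force: [0.6, 0.6, -0.3]
finger_gap: 0.394
grip_force: 0.0
```

Call:
send_rows(commands="-0.2 -0.4 7.3 0 6; -0.2 -1.5 14.6 0 12; -0.2 -3.4 21.6 0 18; -0.2 -6.1 28.5 0 24; -0.2 -9.4 35 0 30; -0.2 -13.4 41.1 0 36; -0.2 -18 46.8 0 42; -0.2 -23.2 52 0 48; -0.2 -28.9 56.6 0 54; -0.2 -35 60.6 0 60")

```text
clock: 5.55
ee_pos: [0.5747, 0.1215, 0.2889]
tcp_rot: [-0.0, 0.748, 0.664, -0.001]
contact_force: [-3.2, -1.6, 0.5]
finger_gap: 0.402
grip_force: 1.6
```

```bash
python3 - <<'E'
from h import *
o=bot.observe();print(o["clock"],o["ee_pos"],o["joints"],o["finger_gap"],o["contact_force"],to([.568+.07*np.cos(np.radians(83.3)),.05+.07*np.sin(np.radians(83.3)),.289],83.3))
p=eyes.get_image("top");cv2.imwrite("pics/t2.png",cv2.resize(p["pixels"][100:240,170:320,::-1],None,fx=4,fy=4))
p=eyes.get_image("wrist")
for uv,s,_ in blobs(p,"red"): print(uv,s,ray(p,uv,.157))
E
```

```text
5.55 [0.57466057 0.12151932 0.28888803] [ 1.55920969e-02  2.32382654e-01  1.79943788e+00 -7.62710263e-04
  1.11173843e+00  1.35710399e-01] 0.4020470813050526 [-3.18841219 -1.55249116  0.46025988] (array([-1.8,  1.7, -0.1]), np.float64(-0.2), np.float64(83.1))
[243.4, 279.9] [212, 227, 60, 102, 4752] [0.57062729 0.12763566 0.157     ]
```

View pics/t2.png

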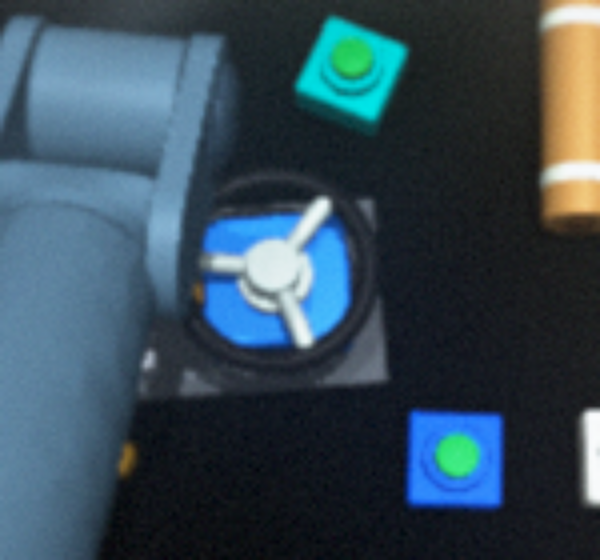

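The top view shows the wheel has turned, with the handle spoke now pointing left in the picture. The force is about 3.5 N, as expected, so I continue to 180°.

Call:
send_rows(commands="-0.2 -0.4 7.3 0 6; -0.2 -1.5 14.6 0 12; -0.2 -3.4 21.6 0 18; -0.2 -6.1 28.5 0 24; -0.2 -9.4 35 0 30; -0.2 -13.4 41.1 0 36; -0.2 -18 46.8 0 42; -0.2 -23.2 52 0 48; -0.2 -28.9 56.6 0 54; -0.2 -35 60.6 0 60")

```text
clock: 6.9
ee_pos: [0.631, 0.0809, 0.2891]
tcp_rot: [-0.001, 0.98, 0.201, 0.001]
contact_force: [1.3, 5.7, -1.8]
finger_gap: 0.402
grip_force: 2.5
```

Call:
send_rows(commands="-0.2 -0.4 7.3 0 6; -0.2 -1.5 14.6 0 12; -0.2 -3.4 21.6 0 18; -0.2 -6.1 28.5 0 24; -0.2 -9.4 35 0 30; -0.2 -13.4 41.1 0 36; -0.2 -18 46.8 0 42; -0.2 -23.2 52 0 48; -0.2 -28.9 56.6 0 54; -0.2 -35 60.6 0 60")

```text
clock: 8.15
ee_pos: [0.6235, 0.0105, 0.29]
tcp_rot: [-0.001, 0.949, -0.315, 0.003]
contact_force: [5.6, 2.0, -2.4]
finger_gap: 0.399
grip_force: 2.4
```

```bash
python3 - <<'E'
from h import *
o=bot.observe();a=np.radians(-36.7);print(o["clock"],o["ee_pos"],o["joints"],o["contact_force"],to([.568+.07*np.cos(a),.05+.07*np.sin(a),.289],-36.7))
p=eyes.get_image("wrist")
for uv,s,_ in blobs(p,"red"): print(uv,s,ray(p,uv,.157))
E
```

```text
8.15 [0.62352255 0.01053061 0.29001026] [-1.64885405e-01  3.07033180e-01  1.70518243e+00  1.81635175e-03
  1.12363280e+00  2.04691384e+00] [ 5.61633693  1.95751906 -2.35215303] (array([1.9, 1.5, 1. ]), np.float64(-0.1), np.float64(-36.8))
[243.1, 266.7] [211, 216, 61, 98, 4661] [0.63580812 0.00765225 0.157     ]
```

Call:
send_rows(commands="-0.2 0 -6 0 0; -0.2 0 -6 -20 0; -0.2 0 -6 -45 0; -0.2 0 -6 -66 0; -0.2 0 -6 -66 -10; -0.2 0 -6 -66 -20; -0.2 0 -6 -66 -30; -0.2 0 -6 -66 -40; -0.2 0 -6 -66 -50; -0.2 0 -6 -66 -60")

```text
clock: 9.45
ee_pos: [0.6264, 0.0153, 0.3559]
tcp_rot: [0.0, 0.979, 0.205, 0.0]
contact_force: [0.5, -0.0, 0.4]
finger_gap: 0.404
grip_force: 0.0
```

Call:
send_rows(commands="-0.2 0 0 0 -10; -0.2 0 0 0 -20; -0.2 0 0 0 -30; -0.2 0 0 0 -40; -0.2 0 0 0 -50; -0.2 0 0 0 -60; -0.2 0 0 0 -70; -0.2 0 0 0 -80; -0.2 0 0 0 -90; -0.2 0 0 0 -100")

```text
clock: 10.7
ee_pos: [0.6264, 0.0153, 0.3559]
tcp_rot: [0.0, 0.472, 0.882, 0.0]
contact_force: [-0.3, -0.4, -0.1]
finger_gap: 0.398
grip_force: 0.0
```

Call:
send_rows(commands="-0.2 0 0 0 -10; -0.2 0 0 0 -20; -0.2 0 0 0 -20; -0.2 0 0 0 -20")

```text
clock: 11.2
ee_pos: [0.6263, 0.0152, 0.3553]
tcp_rot: [0.0, 0.316, 0.949, 0.0]
contact_force: [0.1, -0.5, -0.4]
finger_gap: 0.399
grip_force: 0.0
```

```bash
python3 - <<'E'
from h import *
o=bot.observe();print(o["clock"],o["ee_pos"],o["joints"],o["contact_force"])
p=eyes.get_image("wrist");cv2.imwrite("pics/w3.png",p["pixels"][:,:,::-1])
for uv,s,_ in blobs(p,"red"): print(uv,s,ray(p,uv,.157))
for a in (140,143.3,148.3,153): 
  r=np.radians(a+180);P=[.568+.07*np.cos(r),.05+.07*np.sin(r)]; print(a,proj(p,[*P,.157]),to([*P,.355],a))
print(proj(p,[.568,.05,.107]))
E
```

```text
11.2 [0.62631755 0.0152224  0.35525975] [-1.56406911e-01  2.37775941e-01  1.66009048e+00 -2.52811768e-05
  1.24320437e+00 -1.08497965e+00] [ 0.0505361  -0.52739403 -0.38872268]
[259.3, 219.4] [240, 189, 40, 59, 1865] [0.62336053 0.01676582 0.157     ]
140 [[239.61884669 229.38702074]] (array([ -2.3, -10.9,   0.1]), np.float64(3.2), np.float64(143.2))
143.3 [[247.19995736 229.58509758]] (array([-2.4, -6.9,  0.1]), np.float64(-0.1), np.float64(143.2))
148.3 [[258.67685737 229.10308853]] (array([-2.2, -0.8,  0.1]), np.float64(-5.1), np.float64(143.2))
153 [[269.40234187 227.79205317]] (array([-1.4,  4.9,  0.1]), np.float64(-9.8), np.float64(143.2))
[[248.70271105  94.30077502]]
```

View pics/w3.png

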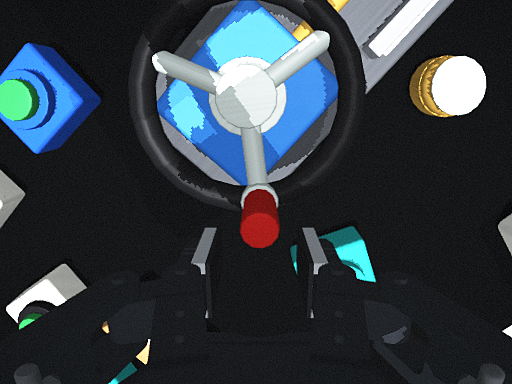

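The wrist view shows the handle top at about (260,229), which matches 175° of turn, between the fingers and clear of them. I straddle it again and go on.

Call:
send_rows(commands="-0.2 -2 -1 0 -5; -0.2 -2 -1 15 -5; -0.2 -2 -1 30 -5; -0.2 -2 -1 45 -5; -0.2 -2 -1 58 -5; -0.2 -2 -1 66 -5; -0.2 -2 -1 66 -5")

```text
clock: 12.12
ee_pos: [0.6271, 0.0132, 0.2878]
tcp_rot: [-0.001, 0.273, 0.962, -0.0]
contact_force: [1.0, 0.1, -0.1]
finger_gap: 0.4
grip_force: 0.0
```

Call:
send_rows(commands="-0.2 0.4 -7.3 0 6; -0.2 1.5 -14.6 0 12; -0.2 3.4 -21.6 0 18; -0.2 6.1 -28.5 0 24; -0.2 9.4 -35 0 30; -0.2 13.4 -41.1 0 36; -0.2 18 -46.8 0 42; -0.2 23.2 -52 0 48; -0.2 28.9 -56.6 0 54; -0.2 35 -60.6 0 60")

```text
clock: 13.38
ee_pos: [0.5662, -0.0203, 0.2897]
tcp_rot: [0.002, 0.719, 0.695, 0.001]
contact_force: [4.4, 0.0, -2.4]
finger_gap: 0.404
grip_force: 2.0
```

Call:
send_rows(commands="-0.2 0.4 -7.3 0 6; -0.2 1.5 -14.6 0 12; -0.2 3.4 -21.6 0 18; -0.2 6.1 -28.5 0 24; -0.2 9.4 -35 0 30; -0.2 13.4 -41.1 0 36; -0.2 18 -46.8 0 42; -0.2 23.2 -52 0 48; -0.2 28.9 -56.6 0 54; -0.2 35 -60.6 0 60")

```text
clock: 14.62
ee_pos: [0.5066, 0.0163, 0.2898]
tcp_rot: [0.001, 0.97, 0.243, 0.001]
contact_force: [2.6, -2.2, -1.4]
finger_gap: 0.398
grip_force: 1.8
```

Call:
send_rows(commands="-0.2 0.4 -7.3 0 6; -0.2 1.5 -14.6 0 12; -0.2 3.4 -21.6 0 18; -0.2 6.1 -28.5 0 24; -0.2 9.4 -35 0 30; -0.2 13.4 -41.1 0 36; -0.2 18 -46.8 0 42; -0.2 23.2 -52 0 48; -0.2 28.9 -56.6 0 54; -0.2 35 -60.6 0 60")

```text
clock: 15.88
ee_pos: [0.5089, 0.0863, 0.2899]
tcp_rot: [0.001, 0.962, -0.274, 0.002]
contact_force: [0.6, -4.0, 0.9]
finger_gap: 0.4
grip_force: 1.6
```

```bash
python3 - <<'E'
from h import *
o=bot.observe();a=np.radians(148.3);print(o["clock"],o["ee_pos"],o["joints"],o["contact_force"],to([.568+.07*np.cos(a),.05+.07*np.sin(a),.289],-31.7))
p=eyes.get_image("top")
for uv,s,_ in blobs(p,"red"): print(uv,s,ray(p,uv,.157))
p=eyes.get_image("scene")
for uv,s,_ in blobs(p,"red"): print(uv,s,ray(p,uv,.157))
E
```

```text
15.875 [0.50886867 0.08632255 0.28986619] [-0.05157065  0.0708095   1.9804157  -0.00225247  1.08756704  2.07632014] [ 0.63310248 -3.98198408  0.88350726] (array([-0.6, -0.2,  0.9]), np.float64(-0.2), np.float64(-31.9))
[329.1, 212.6] [323, 207, 13, 12, 112] [ 0.4560076  -0.21390267  0.157     ]
[128.9, 245.4] [123, 229, 13, 35, 317] [0.30586807 0.29949141 0.157     ]
[17.0, 283.0] [0, 251, 43, 70, 2230] [0.17356215 0.57254863 0.157     ]
[439.6, 5.1] [421, 0, 38, 13, 405] [-0.60778418  0.60352058  0.157     ]
[475.8, 151.4] [449, 123, 56, 57, 2453] [0.28128403 0.6042311  0.157     ]
[379.0, 175.3] [375, 162, 9, 27, 211] [0.42880195 0.31062566 0.157     ]
[193.3, 181.6] [188, 177, 11, 10, 86] [ 0.54438996 -0.19757332  0.157     ]
[294.7, 190.1] [292, 184, 7, 14, 79] [0.52275027 0.0825994  0.157     ]
```

Call:
send_rows(commands="-0.2 0.1 -2.4 0 2; -0.2 0.2 -4.9 0 4; -0.2 0.4 -7.3 0 6; -0.2 0.7 -9.7 0 8; -0.2 0.7 -9.7 0 8; -0.2 0.7 -4 0 8; -0.2 0.7 -4 -20 8; -0.2 0.7 -4 -45 8; -0.2 0.7 -4 -66 8; -0.2 0.7 -4 -66 8")

```text
clock: 17.23
ee_pos: [0.5112, 0.0896, 0.3564]
tcp_rot: [-0.001, 0.941, -0.339, 0.002]
contact_force: [0.5, -0.2, -0.3]
finger_gap: 0.397
grip_force: 0.0
```

Call:
send_rows(commands="-0.2 0 0 0 -10; -0.2 0 0 0 -20; -0.2 0 0 0 -30; -0.2 0 0 0 -40; -0.2 0 0 0 -50; -0.2 0 0 0 -60; -0.2 0 0 0 -70; -0.2 0 0 0 -80; -0.2 0 0 0 -90; -0.2 0 0 0 -100")

```text
clock: 18.48
ee_pos: [0.5104, 0.0896, 0.3531]
tcp_rot: [-0.001, 0.863, 0.505, -0.001]
contact_force: [0.8, 0.8, -0.4]
finger_gap: 0.397
grip_force: 0.0
```

Call:
send_rows(commands="-0.2 0 0 0 -10; -0.2 0 0 0 -20; -0.2 0 0 0 -30; -0.2 0 0 0 -40; -0.2 0 0 0 -50; -0.2 0 0 0 -60; -0.2 0 0 0 -70; -0.2 0 0 0 -77; -0.2 0 0 0 -77; -0.2 0 0 0 -77")

```text
clock: 19.73
ee_pos: [0.5106, 0.0897, 0.354]
tcp_rot: [-0.001, 0.365, 0.931, -0.0]
contact_force: [0.3, 0.3, 0.0]
finger_gap: 0.405
grip_force: 0.0
```

```bash
python3 - <<'E'
from h import *
o=bot.observe();print(o["clock"],o["ee_pos"],o["joints"][5],to([.511,.0925,.355],143.3))
p=eyes.get_image("wrist");cv2.imwrite("pics/w4.png",p["pixels"][:,:,::-1])
for uv,s,_ in blobs(p,"red"): print(uv,s,ray(p,uv,.132),ray(p,uv,.157))
p=eyes.get_image("scene")
for uv,s,_ in blobs(p,"red")[-1:]: print(uv,s)
E
```

```text
19.725 [0.51064613 0.08966235 0.35395299] -0.8694809027112987 (array([ 1.7,  2.3, -1. ]), np.float64(-6.1), np.float64(137.2))
[258.7, 217.1] [239, 187, 40, 58, 1753] [0.51270785 0.08638757 0.132     ] [0.50607562 0.09254232 0.157     ]
[297.0, 192.1] [294, 185, 8, 15, 85]
```

Call:
send_rows(commands="-0.2 4 2.7 1.6 -6.1; -0.2 4 2.7 1.6 -6.1; -0.2 4 2.7 1.6 -6.1")

```text
clock: 20.2
ee_pos: [0.5098, 0.0943, 0.3531]
tcp_rot: [0.0, 0.315, 0.949, -0.0]
contact_force: [0.4, 0.1, -0.1]
finger_gap: 0.399
grip_force: 0.0
```

```bash
python3 - <<'E'
from h import *
o=bot.observe();print(o["clock"],o["ee_pos"],to([.50946,.09442,.35236],143.3))
p=eyes.get_image("wrist");cv2.imwrite("pics/w5.png",p["pixels"][:,:,::-1])
for uv,s,_ in blobs(p,"red"): print(uv,s,ray(p,uv,.132),ray(p,uv,.157))
a=cv2.imread("pics/w2.png");b=p["pixels"][:,:,::-1]
# white hub/spokes masks: principal reference via register rotation about hub
for im in (a,b):
    h=cv2.cvtColor(im,cv2.COLOR_BGR2HSV); m=((h[...,1]>150)&((h[...,0]<8)|(h[...,0]>172))&(h[...,2]>70)).astype(np.uint8)
    m[:,:200]=0; m[:,320:]=0; ys,xs=np.nonzero(m); print(xs.mean(),ys.mean(),cv2.minEnclosingCircle(np.argwhere(m[:, :])[:,::-1].astype(np.float32)))
cv2.imwrite("pics/cmp.png",cv2.resize(np.hstack([a[170:340,180:340],b[170:340,180:340]]),None,fx=2.4,fy=2.4))
E
```

```text
20.2 [0.50979898 0.09434816 0.35312884] (array([ 0.3, -0.1,  0.8]), np.float64(0.0), np.float64(143.3))
[252.4, 223.7] [233, 192, 39, 59, 1672] [0.51327894 0.08592636 0.132     ] [0.50584933 0.09207994 0.157     ]
258.8524590163934 228.1304918032787 ((259.0, 223.86207580566406), 29.29205322265625)
252.4058577405858 223.7154811715481 ((251.969482421875, 221.07284545898438), 29.351011276245117)
```

View pics/cmp.png

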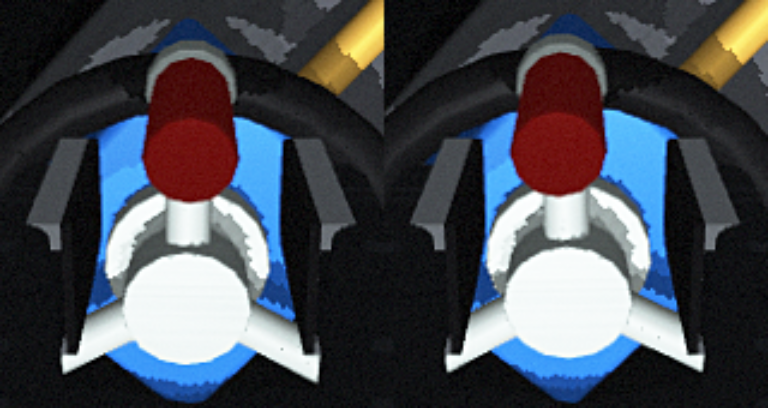

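Side by side, the hub matches but the handle is about 5 px left of its starting place, so it is roughly 2.3° short. I'll nudge it on gently.

Call:
send_rows(commands="-0.2 -3.2 -2.5 20 0; -0.2 -3.2 -2.5 45 0; -0.2 -3.2 -2.5 65 0; -0.2 -3.2 -2.5 65 0; -0.2 -3.3 0 65 2.5; -0.2 -3.4 2 65 4; -0.2 -3.5 3.5 65 5; -0.2 -3.5 4.7 65 5.2; -0.2 -3.5 5.7 65 5.2; -0.2 -3.5 5.7 65 5.2")

```text
clock: 21.5
ee_pos: [0.516, 0.0969, 0.2881]
tcp_rot: [-0.0, 0.357, 0.934, 0.0]
contact_force: [-1.8, -2.8, 1.8]
finger_gap: 0.401
grip_force: 1.1
```

Call:
send_rows(commands="-0.2 0 -5.5 0 0; -0.2 0 -5.5 -20 0; -0.2 0 -5.5 -45 0; -0.2 3.5 -5.5 -65 -5.2; -0.2 3.5 -5.5 -65 -5.2; -0.2 3.5 -5.5 -65 -5.2")

```text
clock: 22.25
ee_pos: [0.5093, 0.0951, 0.352]
tcp_rot: [-0.001, 0.314, 0.949, -0.0]
contact_force: [0.2, -0.4, -0.9]
finger_gap: 0.398
grip_force: 0.0
```

```bash
python3 - <<'E'
from h import *
o=bot.observe();print(o["clock"],o["ee_pos"],to([.50946,.09442,.35236],143.3))
p=eyes.get_image("wrist");b=p["pixels"][:,:,::-1];cv2.imwrite("pics/w6.png",b)
# image-space: hub top centre (white bright blob radius) vs red centroid, in the three pictures
for f in ("w2","w5","w6"):
    im=cv2.imread(f"pics/{f}.png"); h=cv2.cvtColor(im,cv2.COLOR_BGR2HSV)
    m=((h[...,1]>150)&((h[...,0]<8)|(h[...,0]>172))&(h[...,2]>70)); m[:,:200]=0; m[:,320:]=0
    w=((h[...,1]<40)&(h[...,2]>200)).astype(np.uint8)*255; w[:,:180]=0;w[:,340:]=0;w[:220]=0
    w=cv2.morphologyEx(w,cv2.MORPH_OPEN,cv2.getStructuringElement(cv2.MORPH_ELLIPSE,(33,33)))
    print(f,np.argwhere(m).mean(0)[::-1],np.argwhere(w).mean(0)[::-1])
p=eyes.get_image("scene");print([x[:2] for x in blobs(p,"red")[-1:]])
E
```

```text
22.25 [0.50932434 0.09509282 0.35200391] (array([-0.5, -0.5, -0.4]), np.float64(0.0), np.float64(143.3))
w2 [258.85245902 228.1304918 ] [257.32745726 298.24358974]
w5 [252.40585774 223.71548117] [256.16196058 295.64304742]
w6 [257.64468212 226.30065359] [255.70016034 297.88722608]
[([298.1, 192.6], [295, 186, 8, 15, 80])]
```

The handle is back at its start to within about 0.3 mm relative to the hub. Next is the green button: lift, close the fingers, and cross over at height.

Call:
send_rows(commands="-0.2 0 0 -25 0; -0.2 0 0 -50 0; -1 -35 -22 -50 0; -1 -80 -50 -50 0; -1 -125 -76 -50 0; -1 -170 -104 -50 0; -1 -215 -132 -50 0; -1 -260 -160 -50 0; -1 -305 -188 -50 0; -1 -350 -213 -50 0")

```text
clock: 23.6
ee_pos: [0.6642, -0.2864, 0.4015]
tcp_rot: [-0.001, 0.314, 0.949, 0.0]
contact_force: [0.7, 0.2, 0.3]
finger_gap: 0.002
grip_force: 0.0
```

Call:
send_rows(commands="-1 0 0 0 0; -1 0 0 0 0; -1 0 0 0 0")

```text
clock: 23.98
ee_pos: [0.6637, -0.2834, 0.4028]
tcp_rot: [-0.0, 0.313, 0.95, 0.0]
contact_force: [0.9, 0.1, -1.2]
finger_gap: -0.001
grip_force: 0.0
```

```bash
python3 - <<'E'
from h import *
o=bot.observe();print(o["clock"],o["ee_pos"],o["finger_gap"],to([.617,-.2515,.26],143.3))
p=eyes.get_image("wrist");cv2.imwrite("pics/w7.png",p["pixels"][:,:,::-1])
for c in ("green","red"):
  for uv,s,_ in blobs(p,c): print(c,uv,s,ray(p,uv,.061))
E
```

```text
23.975 [ 0.66370955 -0.28336868  0.40279652] -0.0008858253869265726 (array([ 56.4,  -2.2, 142.8]), np.float64(0.2), np.float64(143.5))
green [253.2, 108.4] [235, 90, 37, 38, 1073] [ 0.61487417 -0.25439973  0.061     ]
green [300.7, 232.0] [285, 216, 32, 33, 812] [ 0.73849532 -0.28800138  0.061     ]
```

View pics/w7.png

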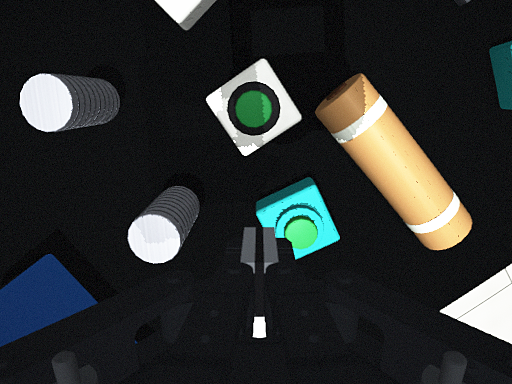

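The wrist view shows the green button on the white box at (253,108), giving world (0.615,-0.254), in agreement with the earlier value. The turquoise look-alike is at (301,232), and the red button is out of view. I approach to just above the green one.

Call:
send_rows(commands="-1 28 -2 0 0; -1 56.4 -4 0 0; -1 56.4 -4 40 0; -1 56.4 -4 80 0; -1 56.4 -4 115 0; -1 56.4 -4 140 0; -1 56.4 -4 150 0; -1 56.4 -4 155 0; -1 56.4 -4 155 0; -1 56.4 -4 155 0")

```text
clock: 25.28
ee_pos: [0.6166, -0.2543, 0.2494]
tcp_rot: [0.001, 0.314, 0.949, -0.0]
contact_force: [0.5, -0.2, -0.6]
finger_gap: 0.001
grip_force: 0.0
```

```bash
python3 - <<'E'
from h import *
o=bot.observe();print(o["clock"],o["contact_force"],to([.616,-.253,.229],143.3))
for n in ("scene","top"):
    p=eyes.get_image(n);print(n,[x[:2] for x in blobs(p,"green")])
    print(proj(p,np.array([.616,-.253,.062])))
E
```

```text
25.275 [ 0.54637321 -0.19543397 -0.56769286] (array([ 1.3,  0.7, 20.4]), np.float64(0.1), np.float64(143.4))
scene [([235.8, 182.9], [232, 178, 9, 10, 62]), ([173.6, 220.4], [168, 215, 11, 10, 70]), ([147.4, 255.6], [142, 251, 12, 11, 96]), ([254.7, 280.0], [249, 275, 12, 11, 105])]
[[172.7110499  218.00759512]]
top [([257.6, 114.2], [253, 110, 10, 9, 64])]
[[339.71906031 166.27412836]]
```

Lateral position is good. I press in small steps to 20 mm below the present height.

Call:
send_rows(commands="-1 0 0 5 0; -1 0 0 10 0; -1 0 0 14 0; -1 0 0 16 0; -1 0 0 18 0; -1 0 0 18 0")

```text
clock: 26.12
ee_pos: [0.6161, -0.2541, 0.2302]
tcp_rot: [-0.0, 0.314, 0.949, 0.0]
contact_force: [-2.9, 1.1, 4.1]
finger_gap: 0.001
grip_force: 2.2
```

Call:
send_rows(commands="-1 0 0 1 0; -1 0 0 1.5 0; -1 0 0 1.5 0")

```text
clock: 26.5
ee_pos: [0.6162, -0.2541, 0.2294]
tcp_rot: [-0.0, 0.314, 0.95, -0.0]
contact_force: [-4.6, 2.1, 8.2]
finger_gap: -0.002
grip_force: 4.0
```

Call:
send_rows(commands="-1 0 0 1 0; -1 0 0 1 0; -1 0 0 1 0")

```text
clock: 26.88
ee_pos: [0.6163, -0.2541, 0.2293]
tcp_rot: [-0.0, 0.314, 0.95, -0.0]
contact_force: [-6.8, 2.9, 13.1]
finger_gap: -0.004
grip_force: 6.4
```

The button is at its stop: z no longer changes and the force is well over 5 N. Now I let it up and withdraw.

Call:
send_rows(commands="-1 0 0 -5 0; -1 0 0 -12 0; -1 0 0 -40 0; -1 0 0 -80 0; -1 0 0 -130 0; -1 -30 0 -170 0; -1 -60 0 -175 0; -1 -60 0 -175 0; -1 -60 0 -175 0")

```text
clock: 28.0
ee_pos: [0.6641, -0.2896, 0.4014]
tcp_rot: [-0.001, 0.314, 0.949, 0.0]
contact_force: [-0.2, 0.4, 0.0]
finger_gap: 0.004
grip_force: 0.0
```

```bash
python3 - <<'E'
from h import *
o=bot.observe();print(o["clock"],o["ee_pos"],o["contact_force"])
p=eyes.get_image("wrist")
for uv,s,_ in blobs(p,"green"): print(uv,s,ray(p,uv,.061))
for n in ("scene","top"):
    p=eyes.get_image(n);print(n,[x[:2] for c in("red","green") for x in blobs(p,c)])
    a=cv2.imread(f"pics/{n}0.png"); cv2.imwrite(f"pics/{n}9.png",p["pixels"][:,:,::-1])
    for l in ["roll","stack_a","tin","weight","screwdriver"]:
        print(l,[(round(d["score"],2),[int(v) for v in d["extent"]]) for d in nets.outline_of(p,l)[:2]])
E
```

```text
28.0 [ 0.66407627 -0.28961811  0.40136963] [-0.18763346  0.36955426  0.00100887]
[258.6, 104.3] [240, 86, 38, 38, 1094] [ 0.61496116 -0.25438438  0.061     ]
[305.8, 229.2] [290, 213, 33, 33, 842] [ 0.73853446 -0.28826402  0.061     ]
scene [([439.6, 5.1], [421, 0, 38, 13, 406]), ([475.8, 151.4], [449, 123, 56, 57, 2459]), ([379.0, 175.2], [375, 162, 9, 27, 215]), ([193.2, 181.6], [188, 177, 11, 10, 84]), ([298.1, 191.9], [295, 185, 8, 15, 95]), ([235.8, 183.0], [232, 178, 9, 10, 63]), ([173.2, 219.5], [168, 214, 12, 12, 98]), ([147.3, 255.6], [142, 251, 12, 11, 97]), ([254.7, 280.0], [249, 275, 12, 11, 105])]
roll [(0.68, [172, 231, 205, 310])]
stack_a [(0.8, [115, 207, 139, 239]), (0.46, [139, 171, 156, 196])]
tin [(0.77, [315, 253, 334, 274])]
weight [(0.47, [312, 188, 325, 200])]
screwdriver [(0.58, [377, 148, 387, 188])]
top [([218.5, 179.1], [215, 175, 8, 9, 55]), ([17.1, 283.1], [0, 251, 43, 70, 2233]), ([257.6, 114.2], [253, 110, 10, 9, 67])]
roll [(0.91, [302, 90, 322, 155])]
stack_a [(0.54, [365, 198, 392, 217])]
tin [(0.79, [191, 128, 202, 147])]
weight [(0.59, [191, 211, 204, 222])]
screwdriver []
```

The handle reads at its starting pixels (top 218.5,179.1; scene 298.1,191.9). The buttons are up, and the objects show where they were in at least one view each. I'm handing in.

```bash
python3 -c "
from bench import bot
print(bot.close_job())"
```

```text
the job is handed in; nothing more can be done
None
```

The wheel was turned one full turn clockwise, with the handle back at its starting pixels in both fixed cameras; the green button was then pressed to its stop and released, the red button was left alone, and I handed the job in at about 29 s without being told the verdict.

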